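# Square up a pile of backing plates

## Robot

A 7-joint arm with a two-finger parallel gripper is mounted at the origin on the work surface. World frame = base frame: x ahead of the robot, y to its left, z up, the work surface at z = 0. Lengths are in mm, angles in degrees, forces in N, time in s.
With the tool pointing down it reaches from about 400 to 750 mm from the base axis. Payload 19.5 kg.
Tool frame: the origin (TCP) lies on the mounting face of the last link; the fingertips stand 173 mm ahead of it and the grasp point (between the pads) lies 155 mm ahead of it; z points along the fingers, y is the line along which they close (so a half turn about z gives the same grasp; the last joint's range is limited). The gripper opens to 85 mm and grips with 20 to 120 N. Pads are 22 mm wide; open, the fingers measure 114 mm over their backs; the gripper's body (76 mm by 85 mm) begins 54 mm behind the grasp point. The pads swing forward as they close: fully open they stand 13 mm farther back than shut.
Start: joints at [-69.368, 40.479, -1.581, 85.061, 1.261, 54.483, -4.326], TCP at [224.861, 529.201, 404.668] pointing down, gripper open.
Joint ranges: [-155.06, 155.06], [-18.47, 123.98], [-90, 86.84], [0, 140.48], [-83.41, 263.41], [0, 116], [-161.91, 161.91]. Speed limits (degrees/s): [108.29, 108.29, 147.25, 147.25, 172.46, 172.46, 172.46].

## Interface

Orientations are given as [roll, pitch, yaw] about the fixed x, y, z axes, in that order (R = Rz(yaw) Ry(pitch) Rx(roll)).
In Python, from bench import robot gives the robot as it stands. The module is installed in compiled form; this text tells all that it offers.
- The arm moves only by the tool move_arm, never from a script. Its argument "targets" is a list of rows, each a list of 3 entries, a list of its own where there are three numbers: the shift along the tool's x, y, z in m, then the turn, a rotation vector about the tool's x, y, z in degrees, then the finger opening in m, from 0 to 0.0854. In form: [[[dx, dy, dz], [wx, wy, wz], grip], ...]. A call has 1 to 5 rows; each row is the pose to reach, as a shift and turn from the pose commanded when the call began, along the tool's axes at that moment; what a row does not reach only later rows make up. A row lasts 1/10 s, in which the tool goes at most 50 mm and 8.59 degrees, less where a joint would pass 70% of its speed; a pose out of reach is approached as far as the arm can. A call with a gripper value outside its range is refused whole. The fingers move at their own pace and stop on an object; the grip force is fixed at half the most. Time passes only in rows, so rows that repeat a pose let the fingers close. It gives the time, the measured TCP pose, the force, the opening and the grip force at its end, in the units of the state.
- robot.observe(): the state, without advancing time (a new reading comes with each control period).
- robot.grab_frame(name): name is "scene" or "side" or "wrist"; returns a dict with "frame" (400x640x3 uint8, blue, green, red), "K" (3x3 intrinsics, pixels), "world_to_cam" (4x4, takes a point from world to camera coordinates). Camera axes: x right, y down, z forward; pixel columns grow to the right and rows downward; lengths in mm; the calibration is good to about 2 mm. The wrist camera is an equidistant fisheye: a pixel r from the principal point sees the ray r / f radians off the axis. A picture is of the moment at which its call begins. There is no depth.
- robot.job_done(): hands the job in; it is judged then, once.
The state is a dict: "t": time; "joint_positions": joint angles; "joint_velocities": joint speeds; "joint_efforts": joint torques, N m; "ee_pos": TCP position; "orientation": TCP orientation; "contact_force": force on the tool from outside, world axes, zero at the start; "torque": the same for the moment, N m; "finger_gap": finger opening in mm; "grasp_force": force on a finger pad.
Only numpy, scipy, OpenCV 4.12 (cv2) and the standard library are available. Lean on these libraries where they do the work, as an engineer would, in place of code of your own. Each camera call takes 0.05 s, during which the arm holds its last target. There are 200 camera calls.

## Task

Add the two loose long aluminium plates from the bench to the pile in the squaring tray, and tap the pile into the corner of the tray's two fences until all four plates lie flat on one another with their edges aligned, flush against both fences. Leave the short plate and everything else on the bench where it is.

Things in the scene. Friction and masses are not known exactly. Their poses are not given: they have to be found in the camera images.
- tray: fixed squaring tray: grey base 130 (x) x 210 (y) x 10 mm, two dark steel fences at right angles, 12 mm thick, tops 42 mm above the bench: along the +x side (inner face at x = +45, y -93 to +97 mm) and along the +y side (inner face at y = +85, x -60 to +45 mm); -x and -y sides open. Origin: centre of the base's underside, on the bench. Its x points away from the robot within 0.4 rad
- corner (a point): inside corner of the two fences at the level of the base's top (10 mm above the bench), axes as the tray's. A long plate flush against both fences, its length along the tray's y, has its centre at x = -30, y = -75 mm from here. Sliding the whole pile of four takes up to about 10 N
- plate_1: plain aluminium backing plate with square edges, 150 long (its y) x 60 wide (its x) x 8 mm thick (z), about 190 g, a dark hole mark near each end; origin at the centre of its underside, z up when flat. Starts lowest in the tray, askew, its length roughly along the tray's y, some 15 to 40 mm short of both fences
- plate_2: plain aluminium backing plate with square edges, 150 long (its y) x 60 wide (its x) x 8 mm thick (z), about 190 g, a dark hole mark near each end; origin at the centre of its underside, z up when flat. Starts on top of plate_1, out of line with it
- plate_3: plain aluminium backing plate with square edges, 150 long (its y) x 60 wide (its x) x 8 mm thick (z), about 190 g, a dark hole mark near each end; origin at the centre of its underside, z up when flat. Starts lying loose on the bench to one side of the tray, its length within about 0.2 rad of the robot's y direction, with the glue bottle standing close to one long side
- plate_4: plain aluminium backing plate with square edges, 150 long (its y) x 60 wide (its x) x 8 mm thick (z), about 190 g, a dark hole mark near each end; origin at the centre of its underside, z up when flat. As plate_3, elsewhere on the bench, with the small can standing close to one long side
- short_plate: a plate of the same make but only 110 mm long (60 wide, 8 thick), lying on the bench; not part of this job. Origin at the centre of its underside, y along its length
- glue_bottle: upright bottle, diameter 36 mm, 90 mm high, origin at the centre of its base; bystander
- small_can: upright plain can, diameter 36 mm, 85 mm high, origin at the centre of its base; bystander
- spray_bottle: upright pale bottle with a narrow neck, diameter 66 mm, 190 mm high, origin at the centre of its base; bystander
- tape_roll: cardboard-coloured ring lying flat, diameter 90 mm, 30 mm high, origin at the centre of its underside; bystander
- knife: shut grey knife lying flat, 140 long (x) x 24 x 16 mm high, origin at the centre of its underside; bystander
- foam_roll: black roll of foam strip lying flat, diameter 126 mm, 28 mm high, origin at the centre of its underside; bystander
There are look-alikes about, which are no part of the job. What is shaped like the plate_3 but red is not meant. Of the things that look like the tray, the larger one is meant.

How it is judged (in metres and radians):
At the end, for the whole second after the job is handed in: All four long plates lie flat (within 0.05 rad) in one pile in the tray, lengths along the tray's y to within 0.035 rad, each centre at most 3.5 mm short of the place where it is flush with the +x fence, and likewise for the +y fence, at rest and released (x of plate_1 in the frame of corner between -0.0335 and -0.027 m and y of plate_1 in the frame of corner between -0.0785 and -0.072 m and z of plate_1 in the frame of corner between -0.003 and 0.027 m and angle between the y axis of each of plate_1, plate_2, plate_3, plate_4 and the y axis of tray, either way round below 0.035 rad and angle between each of plate_1, plate_2, plate_3, plate_4's own z axis and vertical below 0.05 rad and linear speed of each of plate_1, plate_2, plate_3, plate_4 below 0.01 m/s and x of plate_2 in the frame of corner between -0.0335 and -0.027 m and y of plate_2 in the frame of corner between -0.0785 and -0.072 m and z of plate_2 in the frame of corner between -0.003 and 0.027 m and x of plate_3 in the frame of corner between -0.0335 and -0.027 m and y of plate_3 in the frame of corner between -0.0785 and -0.072 m and z of plate_3 in the frame of corner between -0.003 and 0.027 m and x of plate_4 in the frame of corner between -0.0335 and -0.027 m and y of plate_4 in the frame of corner between -0.0785 and -0.072 m and z of plate_4 in the frame of corner between -0.003 and 0.027 m); the robot touches nothing.
It fails at once if the short plate is moved by more than 20 mm (distance of short_plate from where it was at the start of the episode above 0.02 m).
It fails at once if the glue bottle, small can or spray bottle is moved by more than 20 mm (distance of any of glue_bottle, small_can, spray_bottle from where it was at the start of the episode above 0.02 m).
It fails at once if the glue bottle, small can or spray bottle is knocked over (angle between any of glue_bottle, small_can, spray_bottle's own z axis and vertical above 0.5 rad).
It fails at once if the tape roll, knife or foam roll is moved by more than 20 mm (distance of any of tape_roll, knife, foam_roll from where it was at the start of the episode above 0.02 m).
It also fails if it takes over 72 s, if anything falls off the work surface, if the arm or the gripper's body presses on something with over 40 N, if the wrist force passes 120 N, or if a joint passes its speed limit or range.

## Working session

There is one attempt and no reset: what is moved stays moved. The work goes in short steps, Python scripts to look and compute and a tool call to move; the robot and the scene stay as the last step left them, time stands still between calls to the robot, and variables do not carry over. Pictures are saved under pics/ and viewed, at most 10 in all, crops included, and the job is handed in when it is done.

Besides the shell and the picture viewer there is one more tool, called after "Request:" as name([rows], argument=value, ...), one row to a line, values as JSON. move_arm: Moves the arm, as the interface text tells. Its arguments: {"type":"object","properties":{"targets":{"type":"array","items":{"type":"array"}}},"required":["targets"]}

```bash
mkdir -p pics; cat > h.py <<'E'
import numpy as np, cv2
from bench import robot
from scipy.spatial.transform import Rotation as R
def grab(n,save=None):
    d=robot.grab_frame(n)
    if save: cv2.imwrite('pics/'+save,d['frame'])
    return d
def ray(d,uv,name):
    K=d['K'];T=d['world_to_cam'];u=(np.atleast_2d(uv)-[K[0,2],K[1,2]])/[K[0,0],K[1,1]]
    if name=='wrist':
        r=np.linalg.norm(u,axis=1)+1e-12; v=np.c_[u*(np.sin(r)/r)[:,None],np.cos(r)]
    else: v=np.c_[u,np.ones(len(u))]
    return -T[:3,:3].T@T[:3,3], v@T[:3,:3]
def plane(d,uv,z,name='scene'):
    o,v=ray(d,uv,name); return o+v*((z-o[2])/v[:,2])[:,None]
def proj(d,P,name='scene'):
    K=d['K'];T=d['world_to_cam'];c=np.atleast_2d(P)@T[:3,:3].T+T[:3,3]
    if name=='wrist':
        s=np.linalg.norm(c[:,:2],axis=1)+1e-12; u=c[:,:2]/s[:,None]*np.arctan2(s,c[:,2])[:,None]
    else: u=c[:,:2]/c[:,2:]
    return u*[K[0,0],K[1,1]]+[K[0,2],K[1,2]]
E
python3 - <<'E'
from h import *
for n in ['scene','side','wrist']:
    d=grab(n,n+'0.png'); print(n,d['K'].round(1).tolist(),(-d['world_to_cam'][:3,:3].T@d['world_to_cam'][:3,3]).round(), d['world_to_cam'][2,:3].round(2))
s=robot.observe();print(s)
E
```

```text
scene [[461.6, 0.0, 320.9], [0.0, 461.6, 198.0], [0.0, 0.0, 1.0]] [1188.  365.  935.] [-0.58 -0.29 -0.76]
side [[379.3, 0.0, 327.5], [0.0, 379.3, 202.7], [0.0, 0.0, 1.0]] [ 343. -806.  674.] [ 0.16  0.78 -0.6 ]
wrist [[309.7, 0.0, 315.3], [0.0, 309.7, 201.5], [0.0, 0.0, 1.0]] [162. 556. 374.] [ 0.25 -0.11 -0.96]
{'t': 0.15, 'joint_positions': array([-69.36881584,  40.5052424 ,  -1.58238204,  85.07610634,
         1.26143841,  54.48163183,  -4.32651789]), 'joint_velocities': array([-0.02170294, -0.11453725, -0.03328986, -0.13118024, -0.01934544,
        0.1445728 ,  0.05768579]), 'joint_efforts': array([ 3.06484044e-04, -8.83311725e+01,  1.23398557e+00, -2.36194539e+01,
        1.67457660e-02,  5.39447239e-03,  1.03032792e-04]), 'ee_pos': array([224.8373855 , 529.17264019, 404.3485213 ]), 'orientation': array([-1.79954412e+02,  1.84492184e-03,  1.56979333e+02]), 'contact_force': array([-0.29547357,  0.62634694, -0.14423777]), 'torque': array([-0.0017542 ,  0.01436544,  0.00291588]), 'grasp_force': 0.0, 'finger_gap': 85.31588713339555}
```

View pics/scene0.png

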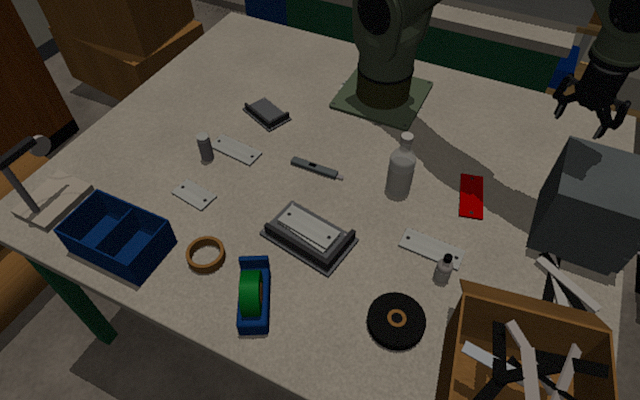

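View pics/side0.png

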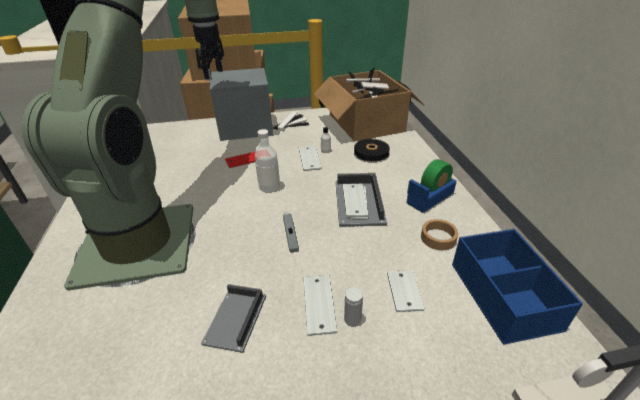

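The scene picture shows these candidates:
- **Trays:** (308,237) and (267,112). The first is larger, so it is meant.
- **Long plates:** (430,248) with the glue bottle at (445,267) is plate_3. (236,150) with the can at (205,148) is plate_4.
- **Not meant:** (194,194) is the short plate, and (471,195) is red.

Next I'll confirm these in one crop and extract contours.

```bash
python3 - <<'E'
from h import *
im=cv2.imread('pics/scene0.png'); c=im[90:290,160:500]
cv2.imwrite('pics/crop1.png',cv2.resize(c,(800,470),interpolation=cv2.INTER_CUBIC))
d=grab('scene'); e=grab('side')
for n,D,seeds in (('scene',d,[(420,243),(236,150),(194,194),(297,215),(305,238)]),('side',e,[(309,157),(318,305),(405,292),(356,205)])):
    f=cv2.medianBlur(D['frame'],3)
    for s in seeds:
        print(n,s,f[s[1],s[0]], f[s[1]-22,s[0]+25])
E
```

```text
scene (420, 243) [121 129 131] [107 119 127]
scene (236, 150) [117 124 127] [107 119 127]
scene (194, 194) [117 125 129] [103 116 123]
scene (297, 215) [120 126 127] [102 115 123]
scene (305, 238) [111 118 120] [105 117 124]
side (309, 157) [199 210 208] [122 134 138]
side (318, 305) [201 212 210] [181 199 205]
side (405, 292) [199 209 208] [184 202 208]
side (356, 205) [199 211 208] [185 203 207]
```

View pics/crop1.png

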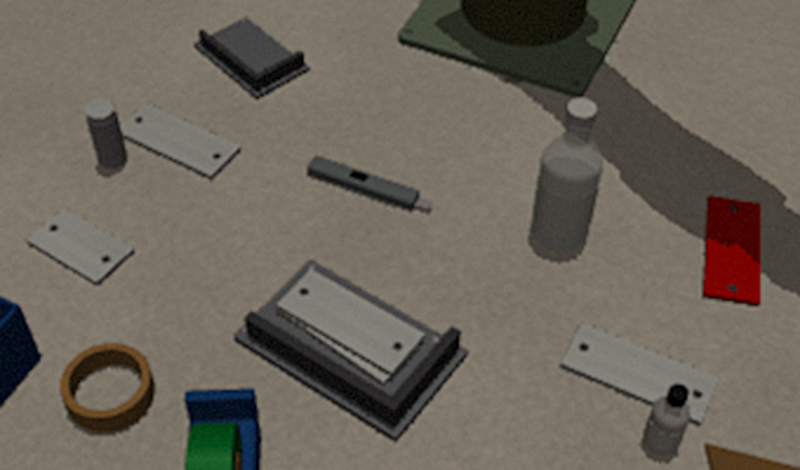

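The crop confirms it: the large tray holds the pile, plate_3 is by the glue bottle, plate_4 is by the can, and the short plate has closer hole marks.

```bash
cat >> h.py <<'E'
def blob(D,seed,z,name,lo,thr=14):
    f=cv2.GaussianBlur(D['frame'],(3,3),0).astype(int)
    m=((f[...,2]-f[...,0]<thr)&(f.mean(2)>lo)).astype(np.uint8)
    m=cv2.morphologyEx(m,cv2.MORPH_CLOSE,np.ones((5,5)))
    m=cv2.morphologyEx(m,cv2.MORPH_OPEN,np.ones((3,3)))
    _,lab=cv2.connectedComponents(m); l=lab[seed[1],seed[0]]
    if l==0: return None
    c=max(cv2.findContours((lab==l).astype(np.uint8),cv2.RETR_EXTERNAL,cv2.CHAIN_APPROX_NONE)[0],key=len)[:,0]
    P=plane(D,c,z,name)[:,:2].astype(np.float32)
    (x,y),(w,h),a=cv2.minAreaRect(P)
    if w>h: w,h,a=h,w,a+90   # a = dir of width; length dir a+90
    return np.round([x,y,w,h,(a+90)%180],1), cv2.contourArea(P)
E
python3 - <<'E'
from h import *
d=grab('scene'); e=grab('side')
for nm,s,t in (('p3',(420,243),(309,157)),('p4',(236,150),(318,305)),('short',(190,190),(405,292))):
    print(nm,blob(d,s,8,'scene',100),blob(e,t,8,'side',120))
print('top',blob(d,(297,215),26,'scene',105),blob(e,(356,205),26,'side',150))
c=lambda l:np.array(l)/2.353+[160,90]
for nm,l,z in (('p4 holes',[(138,119),(217,156)],8),('p3 holes',[(584,347),(697,394)],8),('short',[(53,228),(105,259)],8),('top holes',[(304,292),(397,346)],26),('base',[(312,262),(236,338),(397,436),(466,352)],10),
 ('bottle,can',[(662,450),(110,165)],0),('knife',[(310,172),(430,207)],8),('spray',[(557,250)],0)):
    print(nm,plane(d,c(l),z).round(0)[:,:2].tolist())
print('fence top corners scene',plane(d,c([(248,317),(392,405),(458,333)]),42)[:,:2].round().tolist())
E
```

```text
p3 (array([507.1, 323.7,  58.8, 150.2,  87.5]), 7330.566709106555) (array([507.7, 322.7,  60. , 158.9,  87.6]), 8612.509086943697)
p4 (array([ 424.2, -292.5,   59.3,  149.6,   84.2]), 7951.498740452342) (array([ 425.7, -289.8,   59.8,  154. ,   84. ]), 8694.220802004915)
short (array([ 619.4, -296.3,   58.4,  109.2,   81.6]), 5904.119459907524) (array([ 618.3, -294.3,   61. ,  114.8,   81.4]), 6540.261852958705)
top (array([596.9,  31.9,  71.4, 148.2,  80. ]), 8900.205466520456) (array([592.1,  35.7,  65.9, 149.2,  77. ]), 8834.043304666531)
p4 holes [[419.0, -353.0], [432.0, -229.0]]
p3 holes [[505.0, 264.0], [509.0, 386.0]]
short [[614.0, -336.0], [626.0, -255.0]]
top holes [[581.0, -26.0], [601.0, 94.0]]
base [[529.0, -45.0], [656.0, -67.0], [688.0, 136.0], [566.0, 157.0]]
bottle,can [[582.0, 373.0], [495.0, -343.0]]
knife [[406.0, -115.0], [394.0, 38.0]]
spray [[385.0, 191.0]]
fence top corners scene [[646.0, -55.0], [676.0, 124.0], [569.0, 147.0]]
```

```bash
cat >> h.py <<'E'
def go(x,y,z,yaw):
    "delta in tool axes from measured pose to TCP target"
    s=robot.observe(); Rm=R.from_euler('xyz',s['orientation'],degrees=True)
    d=Rm.inv().apply(np.array([x,y,z])-s['ee_pos'])/1000
    w=(Rm.inv()*R.from_euler('xyz',[180,0,yaw],degrees=True)).as_rotvec(degrees=True)
    print('t',s['t'],'at',s['ee_pos'].round(1),s['orientation'].round(2),'F',s['contact_force'].round(1),'j',s['joint_positions'].round(0)); print('shift',d.round(4),'turn',w.round(2))
E
python3 -c "
from h import *
go(506.6,308.3,380,87.5)"
```

```text
t 0.35 at [224.9 529.2 404.6] [-179.98   -0.    156.98] F [-0.7 -0.8  0.3] j [-69.  40.  -2.  85.   1.  54.  -4.]
shift [-0.3457 -0.0931  0.0246] turn [-2.000e-02  1.000e-02  6.948e+01]
```

Request:
move_arm([
  [[-0.346,-0.093,0.0],[0,0,69.5],0.085],
  [[-0.346,-0.093,0.0],[0,0,69.5],0.085],
  [[-0.346,-0.093,0.0],[0,0,69.5],0.085],
  [[-0.346,-0.093,0.0],[0,0,69.5],0.085],
  [[-0.346,-0.093,0.0],[0,0,69.5],0.085],
])

```text
t: 0.85
ee_pos: [423.0, 373.6, 404.9]
orientation: [180.0, -0.0, 113.7]
contact_force: [-1.0, 1.6, 0.1]
finger_gap: 85.2
grasp_force: 0.0
```

```bash
python3 -c "
from h import *
go(506.6,308.3,350,87.5)"
```

```text
t 0.85 at [423.  373.6 404.9] [ 1.7999e+02 -1.0000e-02  1.1366e+02] F [-1.   1.6  0.1] j [-49.  40.   9.  88.  -7.  53. -14.]
shift [-0.0933  0.0503  0.0549] turn [ 1.000e-02 -1.000e-02  2.616e+01]
```

Request:
move_arm([
  [[-0.093,0.05,0.055],[0,0,26.2],0.073],
  [[-0.093,0.05,0.055],[0,0,26.2],0.073],
  [[-0.093,0.05,0.055],[0,0,26.2],0.073],
  [[-0.093,0.05,0.055],[0,0,26.2],0.073],
  [[-0.093,0.05,0.055],[0,0,26.2],0.073],
])

```text
t: 1.35
ee_pos: [504.9, 310.9, 349.7]
orientation: [-180.0, -0.0, 87.9]
contact_force: [-1.2, 0.7, 0.0]
finger_gap: 72.9
grasp_force: 0.0
```

```bash
python3 -c "
from h import *
d=grab('wrist','w1.png')
go(506.6,308.3,220,87.5)
P=[[507,323,8],[505,264,8],[509,386,8],[573,373,0],[610,45,10]]
print(proj(d,P,'wrist').round())"
```

```text
t 1.4 at [504.6 311.3 350. ] [-1.7999e+02 -3.0000e-02  8.8020e+01] F [-0.   0.4 -0.7] j [-42.  47.  15.  86. -14.  50. -24.]
shift [-0.003   0.0022  0.13  ] turn [-0.01 -0.03  0.52]
[[317. 172.]
 [317. 226.]
 [317. 110.]
 [379. 121.]
 [396. 366.]]
```

View pics/w1.png

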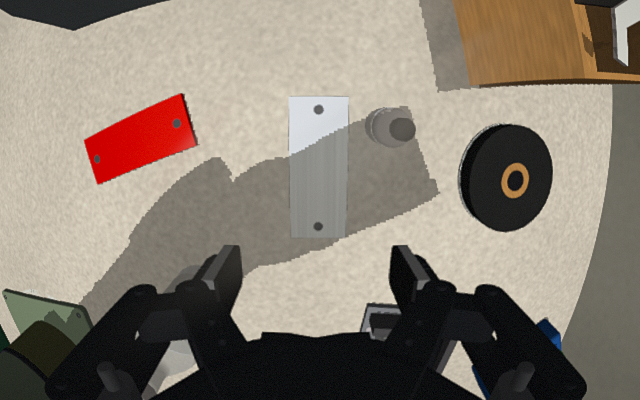

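Wrist view: plate_3's holes are at (318,110) and (318,226), matching the projection. The bottle at (390,127) is clear of the grasp spot. Descending.

Request:
move_arm([
  [[-0.002,0.001,0.05],[0,0,0.5],0.073],
  [[-0.002,0.001,0.1],[0,0,0.5],0.073],
  [[-0.002,0.001,0.145],[0,0,0.5],0.073],
  [[-0.002,0.001,0.172],[0,0,0.5],0.073],
  [[-0.002,0.001,0.175],[0,0,0.5],0.073],
])

```text
t: 1.9
ee_pos: [504.9, 309.0, 172.5]
orientation: [-179.8, 0.1, 87.5]
contact_force: [-0.5, 0.8, 0.6]
finger_gap: 72.9
grasp_force: 0.0
```

Request:
move_arm([
  [[0,0,0],[0,0,0],0.073],
  [[0,0,0],[0,0,0],0.073],
])

```text
t: 2.1
ee_pos: [506.4, 309.0, 176.7]
orientation: [179.9, -0.1, 87.4]
contact_force: [0.3, -0.4, -0.0]
finger_gap: 72.9
grasp_force: 0.0
```

Request:
move_arm([
  [[0,0,0.002],[0,0,0],0.073],
  [[0,0,0.002],[0,0,0],0.073],
])

```text
t: 2.3
ee_pos: [506.2, 308.6, 173.6]
orientation: [179.9, -0.0, 87.3]
contact_force: [-0.5, -0.2, -1.0]
finger_gap: 72.9
grasp_force: 0.0
```

Request:
move_arm([
  [[0,0,0.002],[0,0,0],0.073],
  [[0,0,0.002],[0,0,0],0.073],
])

```text
t: 2.5
ee_pos: [506.1, 308.4, 170.7]
orientation: [-180.0, 0.0, 87.3]
contact_force: [0.2, 0.1, -0.1]
finger_gap: 73.2
grasp_force: 0.0
```

Request:
move_arm([
  [[0,0,0.002],[0,0,0],0.073],
  [[0,0,0.002],[0,0,0],0.073],
  [[0,0,0.002],[0,0,0],0.073],
])

```text
t: 2.8
ee_pos: [506.1, 308.4, 168.6]
orientation: [-180.0, 0.0, 87.3]
contact_force: [-0.8, -0.2, 0.2]
finger_gap: 72.9
grasp_force: 0.0
```

Request:
move_arm([
  [[0,0,0.0015],[0,0,0],0.073],
  [[0,0,0.0015],[0,0,0],0.073],
  [[0,0,0.0015],[0,0,0],0.073],
])

```text
t: 3.1
ee_pos: [506.1, 308.4, 167.1]
orientation: [-180.0, 0.0, 87.3]
contact_force: [-0.2, 0.3, 0.0]
finger_gap: 72.9
grasp_force: 0.0
```

Request:
move_arm([
  [[0,0,0.0015],[0,0,0],0.073],
  [[0,0,0.0015],[0,0,0],0.073],
  [[0,0,0.0015],[0,0,0],0.073],
])

```text
t: 3.4
ee_pos: [506.1, 308.4, 165.7]
orientation: [-180.0, 0.0, 87.3]
contact_force: [-0.1, -0.9, -0.1]
finger_gap: 73.0
grasp_force: 0.0
```

Request:
move_arm([
  [[0,0,0.0015],[0,0,0],0.073],
  [[0,0,0.0015],[0,0,0],0.073],
  [[0,0,0.0015],[0,0,0],0.073],
])

```text
t: 3.7
ee_pos: [506.2, 308.4, 164.8]
orientation: [180.0, -0.0, 87.3]
contact_force: [-3.0, -1.2, 13.5]
finger_gap: 72.6
grasp_force: 6.8
```

Request:
move_arm([
  [[0,0,0.001],[0,0,0],0.073],
  [[0,0,0.001],[0,0,0],0.073],
  [[0,0,0.001],[0,0,0],0.073],
])

```text
t: 4.0
ee_pos: [506.2, 308.4, 164.7]
orientation: [180.0, -0.0, 87.3]
contact_force: [-8.2, -5.2, 32.6]
finger_gap: 73.6
grasp_force: 16.3
```

The tips touch the bench at TCP 165.0 with a 73 mm opening, so reach is about 168.5 at 60 mm. Raise to 170, grip and lift.

Request:
move_arm([
  [[0,0,-0.007],[0,0,0],0.073],
  [[0,0,-0.007],[0,0,0],0.073],
  [[0,0,-0.007],[0,0,0],0.05],
  [[0,0,-0.007],[0,0,0],0.05],
  [[0,0,-0.007],[0,0,0],0.05],
])

```text
t: 4.5
ee_pos: [506.1, 308.4, 170.5]
orientation: [180.0, -0.0, 87.3]
contact_force: [-3.8, -1.8, 15.6]
finger_gap: 58.0
grasp_force: 61.5
```

Request:
move_arm([
  [[0,0,0],[0,0,0],0.05],
  [[0,0,0],[0,0,0],0.05],
  [[0,0,-0.01],[0,0,0],0.05],
  [[0,0,-0.03],[0,0,0],0.05],
  [[0,0,-0.07],[0,0,0],0.05],
])

```text
t: 5.0
ee_pos: [505.5, 308.1, 239.1]
orientation: [-179.8, 0.1, 87.3]
contact_force: [-0.6, 1.1, -1.0]
finger_gap: 57.8
grasp_force: 65.4
```

Request:
move_arm([
  [[0,0,-0.03],[0,0,0],0.05],
  [[0,0,-0.06],[0,0,0],0.05],
  [[0,0,-0.06],[0,0,0],0.05],
  [[0,0,-0.06],[0,0,0],0.05],
])

```text
t: 5.4
ee_pos: [506.0, 308.4, 300.2]
orientation: [180.0, -0.0, 87.3]
contact_force: [-0.2, -0.8, -2.2]
finger_gap: 57.8
grasp_force: 65.4
```

```bash
python3 -c "
from h import *
d=grab('wrist','w2.png');e=grab('scene','s2.png')
a=np.radians(-9.7);tx=np.array([np.cos(a),np.sin(a)]);ty=np.array([-tx[1],tx[0]])
go(470,60,330,80.3)
"
```

```text
t 5.5 at [505.8 308.3 299.1] [-1.7991e+02  6.0000e-02  8.7300e+01] F [-0.9 -0.7 -1.8] j [-41.  51.  14.  88. -15.  43. -24.]
shift [-0.2498 -0.0242 -0.0306] turn [-0.09  0.07  7.  ]
```

View pics/w2.png

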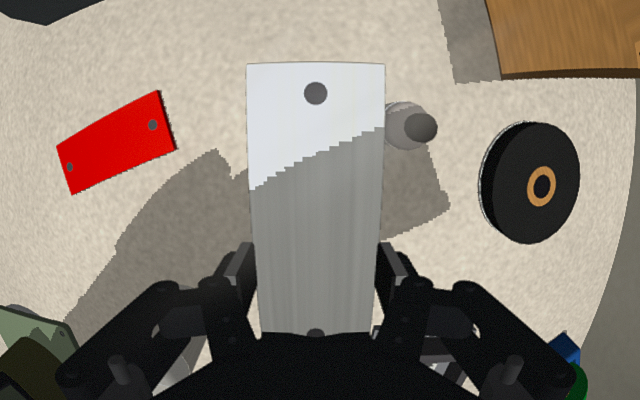

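The plate is held squarely, with its front hole at (316,93). Next, move above the pile.

```bash
python3 -c "
from h import *
go(593.3,24.5,260,80.3)"
```

```text
t 5.5 at [505.8 308.3 299.1] [-1.7991e+02  6.0000e-02  8.7300e+01] F [-0.9 -0.7 -1.8] j [-41.  51.  14.  88. -15.  43. -24.]
shift [-0.2793  0.1008  0.0393] turn [-0.09  0.07  7.  ]
```

Request:
move_arm([
  [[-0.279,0.101,0.02],[0,0,7],0.05],
  [[-0.279,0.101,0.02],[0,0,7],0.05],
  [[-0.279,0.101,0.02],[0,0,7],0.05],
  [[-0.279,0.101,0.02],[0,0,7],0.05],
  [[-0.279,0.101,0.02],[0,0,7],0.05],
])

```text
t: 6.0
ee_pos: [580.0, 68.1, 282.2]
orientation: [-179.9, 0.0, 80.3]
contact_force: [0.3, -0.4, -2.3]
finger_gap: 58.0
grasp_force: 65.4
```

```bash
python3 -c "
from h import *
go(593.3,24.5,230,80.3)"
```

```text
t 6.0 at [580.   68.1 282.2] [-1.799e+02  3.000e-02  8.031e+01] F [ 0.3 -0.4 -2.3] j [-15.  51.  11.  91. -14.  39.  -7.]
shift [-0.0407  0.0205  0.0522] turn [-0.1   0.03  0.01]
```

Request:
move_arm([
  [[-0.03,0.015,0.02],[0,0,0],0.05],
  [[-0.03,0.015,0.03],[0,0,0],0.05],
  [[-0.03,0.015,0.03],[0,0,0],0.05],
  [[-0.03,0.015,0.03],[0,0,0],0.05],
])

```text
t: 6.4
ee_pos: [589.4, 38.9, 253.0]
orientation: [-179.9, -0.0, 80.4]
contact_force: [0.3, 0.0, -0.7]
finger_gap: 57.5
grasp_force: 65.4
```

```bash
python3 -c "
from h import *
d=grab('wrist','w3.png')
go(593.3,24.5,200,80.3)"
```

```text
t 6.45 at [589.5  39.1 253.4] [-1.7998e+02 -1.0000e-02  8.0390e+01] F [ 0.4  0.2 -1.2] j [-12.  54.  10.  90. -14.  37.  -4.]
shift [-0.0138  0.0062  0.0534] turn [-0.02 -0.01  0.09]
```

View pics/w3.png

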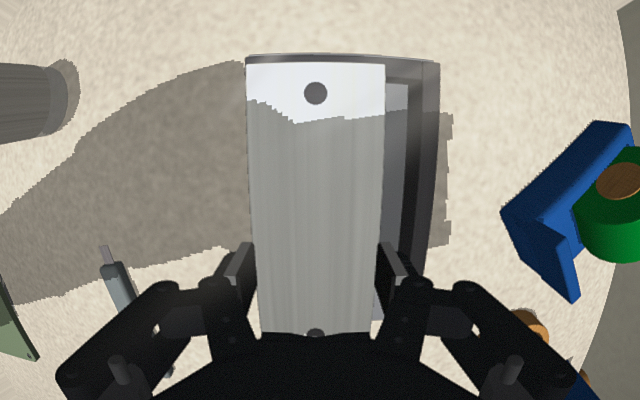

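The +y fence's top edge runs along row ~58 and the +x fence is at the right, with its outer corner at (439,63). I'll check the tray pose from these.

```bash
python3 -c "
from h import *
d=grab('wrist')
print(plane(d,[(439,63),(427,262),(246,57),(420,84),(408,215)],42,'wrist').round(1)[:,:2].tolist())
a=np.radians(-9.7);tx=np.array([np.cos(a),np.sin(a)]);ty=np.array([-tx[1],tx[0]]);c=np.array([610,45])
P=[np.r_[c+u*tx+v*ty,42] for u,v in ((57,97),(57,0),(-60,97),(45,85),(45,20))]
print(np.round(P,1)[:,:2].tolist(),proj(d,P,'wrist').round().tolist())"
```

```text
[[681.1, 129.8], [660.7, 1.1], [567.2, 149.7], [666.3, 117.7], [649.1, 37.6]]
[[682.5, 131.0], [666.2, 35.4], [567.2, 150.7], [668.7, 121.2], [657.7, 57.1]] [[441.0, 61.0], [433.0, 214.0], [246.0, 55.0], [423.0, 78.0], [418.0, 183.0]]
```

Request:
move_arm([
  [[-0.014,0.006,0.02],[0,0,0],0.05],
  [[-0.014,0.006,0.04],[0,0,0],0.05],
  [[-0.014,0.006,0.053],[0,0,0],0.05],
  [[-0.014,0.006,0.053],[0,0,0],0.05],
  [[-0.014,0.006,0.053],[0,0,0],0.05],
])

```text
t: 7.0
ee_pos: [593.3, 23.8, 201.0]
orientation: [180.0, -0.0, 80.4]
contact_force: [-0.2, 0.5, -1.3]
finger_gap: 57.9
grasp_force: 65.4
```

Request:
move_arm([
  [[0,0,0.002],[0,0,0],0.05],
  [[0,0,0.002],[0,0,0],0.05],
  [[0,0,0.002],[0,0,0],0.05],
])

```text
t: 7.3
ee_pos: [593.3, 23.3, 198.8]
orientation: [180.0, -0.0, 80.3]
contact_force: [1.3, -1.2, -1.9]
finger_gap: 57.7
grasp_force: 65.4
```

Request:
move_arm([
  [[0,0,0.0015],[0,0,0],0.05],
  [[0,0,0.0015],[0,0,0],0.05],
  [[0,0,0.0015],[0,0,0],0.05],
])

```text
t: 7.6
ee_pos: [593.2, 23.2, 196.9]
orientation: [-180.0, 0.0, 80.3]
contact_force: [-0.3, 0.1, -1.5]
finger_gap: 58.3
grasp_force: 65.4
```

Request:
move_arm([
  [[0,0,0.001],[0,0,0],0.05],
  [[0,0,0.001],[0,0,0],0.05],
  [[0,0,0.001],[0,0,0],0.05],
])

```text
t: 7.9
ee_pos: [593.2, 23.2, 196.6]
orientation: [180.0, -0.0, 80.3]
contact_force: [-4.9, -0.6, 13.5]
finger_gap: 57.9
grasp_force: 67.1
```

Request:
move_arm([
  [[0,0,0.001],[0,0,0],0.05],
  [[0,0,0.001],[0,0,0],0.05],
  [[0,0,0.001],[0,0,0],0.05],
])

```text
t: 8.2
ee_pos: [593.2, 23.1, 196.5]
orientation: [180.0, -0.0, 80.3]
contact_force: [-10.1, 0.5, 32.1]
finger_gap: 57.8
grasp_force: 69.1
```

Contact is at 196.6, as predicted. Release and rise.

Request:
move_arm([
  [[0,0,-0.002],[0,0,0],0.05],
  [[0,0,-0.002],[0,0,0],0.071],
  [[0,0,-0.002],[0,0,0],0.071],
  [[0,0,-0.002],[0,0,0],0.071],
  [[0,0,-0.02],[0,0,0],0.071],
])

```text
t: 8.7
ee_pos: [592.7, 23.2, 213.3]
orientation: [-179.8, 0.0, 80.3]
contact_force: [-0.4, -0.9, 0.2]
finger_gap: 71.3
grasp_force: 0.0
```

Request:
move_arm([
  [[0,0,-0.05],[0,0,0],0.073],
  [[0,0,-0.1],[0,0,0],0.073],
  [[0,0,-0.1],[0,0,0],0.073],
  [[0,0,-0.1],[0,0,0],0.073],
])

```text
t: 9.1
ee_pos: [593.2, 23.3, 315.6]
orientation: [179.9, -0.0, 80.3]
contact_force: [0.1, 0.6, -0.1]
finger_gap: 72.9
grasp_force: 0.0
```

```bash
python3 -c "
from h import *
d=grab('wrist','w4.png')
go(426.5,-276,300,84.1)"
```

```text
t 9.15 at [593.1  23.3 314.5] [-179.98    0.     80.32] F [-0.2 -0.6 -0.1] j [-11.  49.  11.  87. -12.  45.  -4.]
shift [-0.3231 -0.1138  0.0146] turn [-0.02  0.   -3.78]
```

View pics/w4.png

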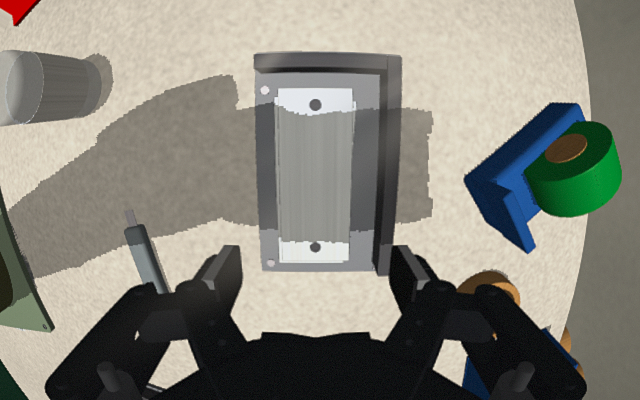

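The picture shows plate_3 flat on the pile, holes at (315,104) and (315,247), clear of both fences. On to plate_4.

Request:
move_arm([
  [[-0.323,-0.114,0.0],[0,0,-3.8],0.073],
  [[-0.323,-0.114,0.0],[0,0,-3.8],0.073],
  [[-0.323,-0.114,0.0],[0,0,-3.8],0.073],
  [[-0.323,-0.114,0.0],[0,0,-3.8],0.073],
  [[-0.323,-0.114,0.0],[0,0,-3.8],0.073],
])

```text
t: 9.65
ee_pos: [470.1, -196.5, 313.8]
orientation: [-179.9, -0.0, 84.1]
contact_force: [0.9, -0.4, -0.2]
finger_gap: 73.1
grasp_force: 0.0
```

Request:
move_arm([
  [[0,0,0],[0,0,0],0.073],
  [[0,0,0],[0,0,0],0.073],
])

```text
t: 9.85
ee_pos: [471.1, -195.8, 314.0]
orientation: [-179.9, -0.0, 84.0]
contact_force: [-0.4, 0.5, -0.2]
finger_gap: 73.1
grasp_force: 0.0
```

```bash
python3 -c "
from h import *
go(426.5,-276,330,84.1)"
```

```text
t 9.85 at [ 471.1 -195.8  314. ] [-1.7991e+02 -3.0000e-02  8.3990e+01] F [-0.4  0.5 -0.2] j [ 16.  43.   6. 105.  -7.  32.  20.]
shift [-0.0844 -0.0359 -0.0159] turn [-0.09 -0.03 -0.11]
```

Request:
move_arm([
  [[-0.084,-0.036,-0.016],[0,0,0],0.073],
  [[-0.084,-0.036,-0.016],[0,0,0],0.073],
  [[-0.084,-0.036,-0.016],[0,0,0],0.073],
  [[-0.084,-0.036,-0.016],[0,0,0],0.073],
  [[-0.084,-0.036,-0.016],[0,0,0],0.073],
])

```text
t: 10.35
ee_pos: [428.0, -273.5, 330.4]
orientation: [-180.0, -0.1, 84.2]
contact_force: [1.3, 0.8, -0.5]
finger_gap: 73.0
grasp_force: 0.0
```

```bash
python3 -c "
from h import *
d=grab('wrist','w5.png')
go(426.5,-276,172,84.1)
h=[(431.6,-229),(418.8,-353)]
print(proj(d,[[431.6,-229,8],[418.8,-353,8],[487,-343,0],[487,-343,85]],'wrist').round())"
```

```text
t 10.4 at [ 428.  -273.5  330.4] [-1.7997e+02 -5.0000e-02  8.4250e+01] F [ 0.4 -1.1 -0.8] j [ 27.  41.   4. 104.  -5.  34.  28.]
shift [-0.0028 -0.0012  0.1584] turn [-0.03 -0.05  0.15]
[[314. 142.]
 [314. 262.]
 [377. 244.]
 [395. 285.]]
```

View pics/w5.png

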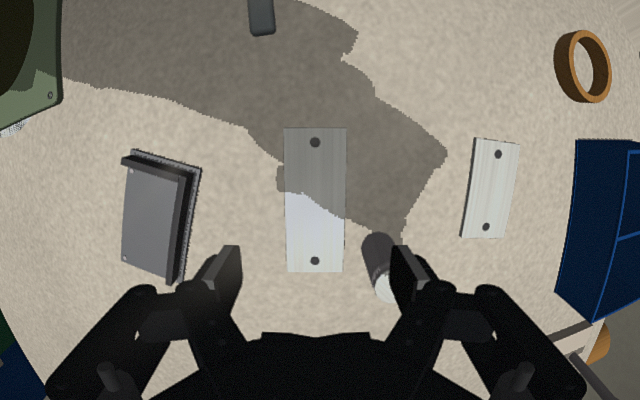

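The wrist view shows plate_4's holes at (315,142) and (315,261), as predicted, with the can at (377,247). I'll grip 25 mm off-centre, away from the can.

Request:
move_arm([
  [[0.0075,0,0.04],[0,0,0.1],0.073],
  [[0.0075,0,0.08],[0,0,0.1],0.073],
  [[0.0075,0,0.12],[0,0,0.1],0.073],
  [[0.0075,0,0.15],[0,0,0.1],0.073],
  [[0.0075,0,0.155],[0,0,0.1],0.073],
])

```text
t: 10.9
ee_pos: [427.8, -266.1, 173.1]
orientation: [-179.8, -0.1, 84.1]
contact_force: [-0.5, -0.3, 1.5]
finger_gap: 73.0
grasp_force: 0.0
```

Request:
move_arm([
  [[0,0,0],[0,0,0],0.073],
  [[0,0,0],[0,0,0],0.073],
])

```text
t: 11.1
ee_pos: [428.3, -267.4, 177.2]
orientation: [179.9, 0.0, 84.0]
contact_force: [-0.5, -0.7, 0.6]
finger_gap: 73.0
grasp_force: 0.0
```

```bash
python3 -c "
from h import *
go(427.6,-266,170.5,84.1)"
```

```text
t 11.1 at [ 428.3 -267.4  177.2] [1.7992e+02 4.0000e-02 8.4040e+01] F [-0.5 -0.7  0.6] j [ 27.  57.   2. 110.  -6.  13.  29.]
shift [ 0.0013 -0.0009  0.0067] turn [ 0.08  0.04 -0.06]
```

Request:
move_arm([
  [[0.001,-0.001,0.005],[0,0,0],0.073],
  [[0.001,-0.001,0.005],[0,0,0],0.073],
  [[0.001,-0.001,0.005],[0,0,0],0.073],
])

```text
t: 11.4
ee_pos: [427.0, -266.5, 171.3]
orientation: [180.0, 0.0, 84.0]
contact_force: [0.0, 0.6, 0.4]
finger_gap: 73.0
grasp_force: 0.0
```

Request:
move_arm([
  [[0,0,0],[0,0,0],0.05],
  [[0,0,0],[0,0,0],0.05],
  [[0,0,0],[0,0,0],0.05],
  [[0,0,0],[0,0,0],0.05],
])

```text
t: 11.8
ee_pos: [427.0, -266.5, 171.7]
orientation: [180.0, 0.0, 84.0]
contact_force: [-2.3, 2.0, 16.6]
finger_gap: 57.8
grasp_force: 60.3
```

Request:
move_arm([
  [[0,0,-0.01],[0,0,0],0.05],
  [[0,0,-0.04],[0,0,0],0.05],
  [[0,0,-0.09],[0,0,0],0.05],
  [[0,0,-0.12],[0,0,0],0.05],
  [[0,0,-0.12],[0,0,0],0.05],
])

```text
t: 12.3
ee_pos: [427.2, -266.7, 294.8]
orientation: [179.7, 0.1, 84.0]
contact_force: [0.1, 0.0, -2.8]
finger_gap: 57.9
grasp_force: 65.1
```

```bash
python3 -c "
from h import *
go(591.7,14.7,270,80.3)"
```

```text
t 12.3 at [ 427.2 -266.7  294.8] [1.7971e+02 1.3000e-01 8.4000e+01] F [ 0.1  0.  -2.8] j [ 26.  44.   4. 107.  -6.  28.  28.]
shift [0.2971 0.134  0.0248] turn [0.29 0.12 3.7 ]
```

Request:
move_arm([
  [[0.297,0.134,0.0],[0,0,3.7],0.05],
  [[0.297,0.134,0.0],[0,0,3.7],0.05],
  [[0.297,0.134,0.0],[0,0,3.7],0.05],
  [[0.297,0.134,0.01],[0,0,3.7],0.05],
  [[0.297,0.134,0.01],[0,0,3.7],0.05],
])

```text
t: 12.8
ee_pos: [553.5, -48.6, 284.9]
orientation: [-180.0, 0.0, 80.3]
contact_force: [0.9, -1.1, -1.3]
finger_gap: 57.7
grasp_force: 65.1
```

Request:
move_arm([
  [[0,0,0],[0,0,0],0.05],
  [[0,0,0],[0,0,0],0.05],
])

```text
t: 13.0
ee_pos: [552.8, -49.8, 284.6]
orientation: [-179.9, 0.0, 80.4]
contact_force: [-0.4, -1.0, -1.0]
finger_gap: 57.5
grasp_force: 65.1
```

```bash
python3 -c "
from h import *
go(591.7,14.7,230,80.3)"
```

```text
t 13.0 at [552.8 -49.8 284.6] [-1.7993e+02  3.0000e-02  8.0410e+01] F [-0.4 -1.  -1. ] j [ -3.  49.  10.  97. -13.  35.   5.]
shift [0.0701 0.0277 0.0545] turn [-0.07  0.03  0.11]
```

Request:
move_arm([
  [[0.07,0.028,0.01],[0,0,0],0.05],
  [[0.07,0.028,0.02],[0,0,0],0.05],
  [[0.07,0.028,0.05],[0,0,0],0.05],
  [[0.07,0.028,0.05],[0,0,0],0.05],
  [[0.07,0.028,0.05],[0,0,0],0.05],
])

```text
t: 13.5
ee_pos: [592.0, 12.0, 235.7]
orientation: [-180.0, 0.1, 80.2]
contact_force: [0.6, -0.6, -1.4]
finger_gap: 57.8
grasp_force: 65.4
```

Request:
move_arm([
  [[0,0,0.02],[0,0,0],0.05],
  [[0,0,0.022],[0,0,0],0.05],
  [[0,0,0.022],[0,0,0],0.05],
  [[0,0,0.022],[0,0,0],0.05],
])

```text
t: 13.9
ee_pos: [592.5, 13.1, 214.4]
orientation: [179.9, -0.0, 80.3]
contact_force: [0.8, 0.3, -1.3]
finger_gap: 57.5
grasp_force: 65.4
```

```bash
python3 -c "
from h import *
go(591.7,14.7,207,80.3)"
```

```text
t 13.9 at [592.5  13.1 214.4] [179.93  -0.    80.27] F [ 0.8  0.3 -1.3] j [ -9.  58.  10.  91. -16.  33.  -0.]
shift [ 0.0014 -0.001   0.0074] turn [ 0.07 -0.   -0.03]
```

Request:
move_arm([
  [[0.001,0,0.005],[0,0,0],0.05],
  [[0.001,0,0.006],[0,0,0],0.05],
  [[0.001,0,0.006],[0,0,0],0.05],
  [[0.001,0,0.006],[0,0,0],0.05],
])

```text
t: 14.3
ee_pos: [592.4, 14.6, 207.3]
orientation: [-180.0, 0.0, 80.3]
contact_force: [-0.2, 0.8, -1.0]
finger_gap: 57.8
grasp_force: 65.4
```

Request:
move_arm([
  [[0,0,0.0015],[0,0,0],0.05],
  [[0,0,0.0015],[0,0,0],0.05],
  [[0,0,0.0015],[0,0,0],0.05],
])

```text
t: 14.6
ee_pos: [592.5, 14.5, 205.9]
orientation: [180.0, 0.0, 80.3]
contact_force: [-1.6, -0.1, 5.3]
finger_gap: 57.5
grasp_force: 66.1
```

Request:
move_arm([
  [[0,0,0.001],[0,0,0],0.05],
  [[0,0,0.001],[0,0,0],0.05],
  [[0,0,0.001],[0,0,0],0.05],
])

```text
t: 14.9
ee_pos: [592.5, 14.5, 205.8]
orientation: [180.0, -0.0, 80.3]
contact_force: [-5.6, 0.6, 23.2]
finger_gap: 57.7
grasp_force: 68.2
```

Plate_4 touches down at 205.9. Release, rise and turn to the pushing pose.

Request:
move_arm([
  [[0,0,-0.0015],[0,0,0],0.05],
  [[0,0,-0.0015],[0,0,0],0.071],
  [[0,0,-0.0015],[0,0,0],0.071],
  [[0,0,-0.0015],[0,0,0],0.071],
  [[0,0,-0.02],[0,0,0],0.071],
])

```text
t: 15.4
ee_pos: [591.9, 14.6, 223.2]
orientation: [-179.8, 0.0, 80.3]
contact_force: [0.2, -0.3, 1.4]
finger_gap: 71.0
grasp_force: 0.0
```

Request:
move_arm([
  [[0,0,-0.05],[0,0,0],0.073],
  [[0,0,-0.05],[0,0,0],0.073],
  [[0,0,-0.05],[0,0,0],0.073],
])

```text
t: 15.7
ee_pos: [592.5, 14.7, 275.5]
orientation: [179.9, -0.0, 80.3]
contact_force: [-0.0, 0.8, -0.3]
finger_gap: 72.9
grasp_force: 0.0
```

```bash
python3 -c "
from h import *
d=grab('wrist','w6.png')
go(530.3,53.6,280,-9.7)"
```

```text
t 15.75 at [592.3  14.6 274.5] [-179.99    0.     80.31] F [-0.7  0.2 -1. ] j [-10.  52.  12.  89. -15.  40.  -1.]
shift [ 0.028  -0.0677 -0.0055] turn [-1.000e-02  1.000e-02  9.001e+01]
```

Request:
move_arm([
  [[0.028,-0.068,0],[0,0,42],0.073],
  [[0.028,-0.068,0],[0,0,42],0.073],
  [[0.028,-0.068,0],[0,0,42],0.073],
  [[0.028,-0.068,0],[0,0,42],0.073],
  [[0.028,-0.068,0],[0,0,42],0.073],
])

```text
t: 16.25
ee_pos: [529.9, 53.8, 273.8]
orientation: [-180.0, 0.1, 38.0]
contact_force: [-0.4, 0.6, 0.3]
finger_gap: 73.0
grasp_force: 0.0
```

Request:
move_arm([
  [[0,0,0],[0,0,42],0.073],
  [[0,0,0],[0,0,42],0.073],
  [[0,0,0],[0,0,42],0.073],
  [[0,0,0],[0,0,42],0.073],
  [[0,0,0],[0,0,42],0.073],
])

```text
t: 16.75
ee_pos: [530.0, 53.6, 273.7]
orientation: [179.9, 0.1, -4.0]
contact_force: [0.2, -0.6, -0.1]
finger_gap: 73.1
grasp_force: 0.0
```

Request:
move_arm([
  [[0,0,0],[0,0,6],0.073],
  [[0,0,0],[0,0,6],0.073],
  [[0,0,0],[0,0,6],0.073],
])

```text
t: 17.05
ee_pos: [530.0, 53.7, 274.1]
orientation: [180.0, 0.1, -9.5]
contact_force: [0.1, -0.9, 0.8]
finger_gap: 72.8
grasp_force: 0.0
```

```bash
python3 -c "
from h import *
go(530.3,53.6,178,-9.7)
d=grab('wrist','w7.png')"
```

```text
t 17.05 at [530.   53.7 274.1] [ 1.7995e+02  6.0000e-02 -9.5000e+00] F [ 0.1 -0.9  0.8] j [-27.  53.  35. 103. -46.  39. -65.]
shift [ 0.0004 -0.0001  0.0961] turn [0.05 0.06 0.2 ]
```

View pics/w7.png

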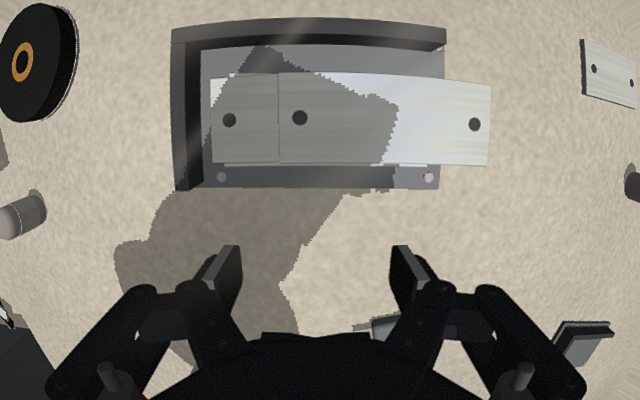

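The picture shows plate_4 about 50 mm too far toward −y: its holes are at (300,117) and (474,124), while plate_3's visible hole is at (229,120). I applied the grip offset with the wrong sign. It lies flat and supported, so I'll push in y first, from the −y side.

Request:
move_arm([
  [[0.067,0.155,0],[0,0,-42],0.04],
  [[0.067,0.155,0],[0,0,-42],0.04],
  [[0.067,0.155,0],[0,0,-42],0.04],
  [[0.067,0.155,0],[0,0,-42],0.04],
  [[0.067,0.155,0],[0,0,-42],0.04],
])

```text
t: 17.6
ee_pos: [569.9, -114.1, 274.7]
orientation: [179.9, 0.0, 32.5]
contact_force: [0.3, 1.3, 0.4]
finger_gap: 40.1
grasp_force: 0.0
```

Request:
move_arm([
  [[0,0,0],[0,0,-42],0.04],
  [[0,0,0],[0,0,-42],0.04],
  [[0,0,0],[0,0,-42],0.04],
  [[0,0,0],[0,0,-42],0.04],
  [[0,0,0],[0,0,-42],0.04],
])

```text
t: 18.1
ee_pos: [570.0, -110.6, 274.7]
orientation: [180.0, -0.0, 74.8]
contact_force: [0.2, -0.5, 0.1]
finger_gap: 40.0
grasp_force: 0.0
```

Request:
move_arm([
  [[0,0,0],[0,0,-6],0.04],
  [[0,0,0],[0,0,-6],0.04],
  [[0,0,0],[0,0,-6],0.04],
])

```text
t: 18.4
ee_pos: [570.0, -110.6, 274.7]
orientation: [180.0, -0.0, 80.2]
contact_force: [0.8, 0.6, -0.3]
finger_gap: 40.2
grasp_force: 0.0
```

```bash
python3 -c "
from h import *
go(570.2,-110.5,185,80.3)"
```

```text
t 18.4 at [ 570.  -110.6  274.7] [180.    -0.    80.17] F [ 0.8  0.6 -0.3] j [  3.  52.  10.  92. -13.  38.  10.]
shift [0.0001 0.0001 0.0897] turn [ 0.   -0.   -0.13]
```

Request:
move_arm([
  [[0,0,0.045],[0,0,0],0.04],
  [[0,0,0.08],[0,0,0],0.04],
  [[0,0,0.0895],[0,0,0],0.04],
  [[0,0,0.0895],[0,0,0],0.04],
  [[0,0,0.0895],[0,0,0],0.04],
])

```text
t: 18.9
ee_pos: [570.5, -110.6, 186.6]
orientation: [179.9, 0.0, 80.3]
contact_force: [0.4, 0.1, 0.4]
finger_gap: 40.0
grasp_force: 0.0
```

Request:
move_arm([
  [[0.005,0,0],[0,0,0],0.04],
  [[0.012,0,0],[0,0,0],0.04],
  [[0.02,0,0],[0,0,0],0.04],
  [[0.028,0,0],[0,0,0],0.04],
  [[0.036,0,0],[0,0,0],0.04],
])

```text
t: 19.4
ee_pos: [576.3, -74.2, 185.5]
orientation: [180.0, 0.0, 80.3]
contact_force: [-1.0, -3.5, 2.7]
finger_gap: 40.0
grasp_force: 1.6
```

Request:
move_arm([
  [[0.008,0,0],[0,0,0],0.04],
  [[0.016,0,0],[0,0,0],0.04],
  [[0.022,0,0],[0,0,0],0.04],
  [[0.028,0,0],[0,0,0],0.04],
  [[0.034,0,0],[0,0,0],0.04],
])

```text
t: 19.9
ee_pos: [581.9, -41.6, 185.2]
orientation: [180.0, 0.1, 80.3]
contact_force: [-1.1, -6.6, 2.2]
finger_gap: 40.4
grasp_force: 3.2
```

```bash
python3 -c "
from h import *
go(593.3,24.5,185,80.3)
d=grab('wrist','w8.png')"
```

```text
t 19.9 at [581.9 -41.6 185.2] [1.7999e+02 7.0000e-02 8.0270e+01] F [-1.1 -6.6  2.2] j [ -3.  60.   9.  93. -16.  28.   6.]
shift [0.0671 0.0001 0.0001] turn [ 0.01  0.07 -0.03]
```

View pics/w8.png

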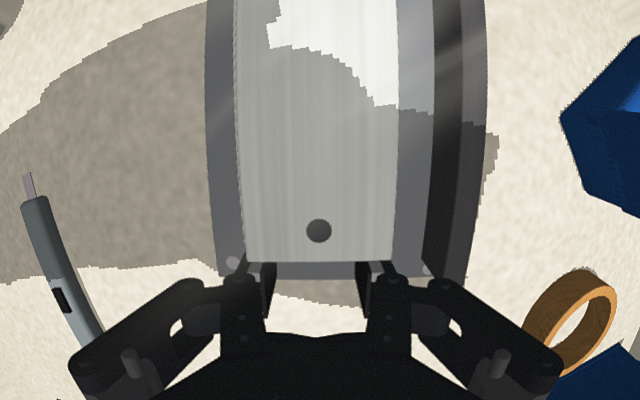

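The picture shows plate_4 squared against both fingers, with its near edge at row 261 and the plates below lined up under it. Continue to the fence.

Request:
move_arm([
  [[0.004,0,0],[0,0,0],0.04],
  [[0.008,0,0],[0,0,0],0.04],
  [[0.01,0,0],[0,0,0],0.04],
  [[0.01,0,0],[0,0,0],0.04],
])

```text
t: 20.35
ee_pos: [583.5, -32.1, 185.2]
orientation: [180.0, 0.1, 80.3]
contact_force: [0.6, -5.9, 1.2]
finger_gap: 40.2
grasp_force: 2.8
```

Request:
move_arm([
  [[0.002,0,0],[0,0,0],0.04],
  [[0.002,0,0],[0,0,0],0.04],
])

```text
t: 20.55
ee_pos: [583.8, -30.5, 185.2]
orientation: [180.0, 0.1, 80.2]
contact_force: [-0.2, -7.8, -0.1]
finger_gap: 39.9
grasp_force: 4.0
```

Request:
move_arm([
  [[0.0015,0,0],[0,0,0],0.04],
  [[0.0015,0,0],[0,0,0],0.04],
])

```text
t: 20.75
ee_pos: [583.9, -29.9, 185.2]
orientation: [-180.0, 0.2, 80.2]
contact_force: [-1.8, -15.1, 1.8]
finger_gap: 40.1
grasp_force: 7.3
```

Request:
move_arm([
  [[0.0015,0,0],[0,0,0],0.04],
  [[0.0015,0,0],[0,0,0],0.04],
  [[0.0015,0,0],[0,0,0],0.04],
])

```text
t: 21.05
ee_pos: [583.9, -29.5, 185.2]
orientation: [-180.0, 0.3, 80.2]
contact_force: [-3.9, -21.3, 2.1]
finger_gap: 39.9
grasp_force: 10.6
```

Request:
move_arm([
  [[0.0015,0,0],[0,0,0],0.04],
  [[0.0015,0,0],[0,0,0],0.04],
  [[0.0015,0,0],[0,0,0],0.04],
])

```text
t: 21.35
ee_pos: [583.9, -29.0, 185.2]
orientation: [-180.0, 0.4, 80.1]
contact_force: [-6.4, -27.8, 4.0]
finger_gap: 40.2
grasp_force: 14.1
```

Request:
move_arm([
  [[-0.02,0,0],[0,0,0],0.04],
  [[-0.03,0,0],[0,0,0],0.04],
  [[-0.03,0,-0.04],[0,0,0],0.04],
  [[-0.03,0,-0.09],[0,0,0],0.04],
  [[-0.03,0,-0.09],[0,0,0],0.04],
])

```text
t: 21.85
ee_pos: [580.6, -54.7, 280.4]
orientation: [179.6, -0.1, 80.3]
contact_force: [-0.5, 0.1, -2.2]
finger_gap: 39.7
grasp_force: 0.0
```

```bash
python3 -c "
from h import *
go(527.5,67.2,275,-9.7)"
```

```text
t 21.85 at [580.6 -54.7 280.4] [ 1.7959e+02 -6.0000e-02  8.0300e+01] F [-0.5  0.1 -2.2] j [ -3.  51.  12.  92. -15.  38.   6.]
shift [ 0.1113 -0.0729  0.005 ] turn [ 0.27 -0.37 90.  ]
```

Request:
move_arm([
  [[0.111,-0.073,0],[0,0,42],0.073],
  [[0.111,-0.073,0],[0,0,42],0.073],
  [[0.111,-0.073,0],[0,0,42],0.073],
  [[0.111,-0.073,0],[0,0,42],0.073],
  [[0.111,-0.073,0],[0,0,42],0.073],
])

```text
t: 22.35
ee_pos: [526.1, 68.4, 275.3]
orientation: [-180.0, -0.0, 38.1]
contact_force: [0.0, -1.2, 0.6]
finger_gap: 73.1
grasp_force: 0.0
```

Request:
move_arm([
  [[0,0,0],[0,0,42],0.073],
  [[0,0,0],[0,0,42],0.073],
  [[0,0,0],[0,0,42],0.073],
  [[0,0,0],[0,0,42],0.073],
  [[0,0,0],[0,0,42],0.073],
])

```text
t: 22.85
ee_pos: [526.3, 67.4, 275.1]
orientation: [-180.0, 0.0, -4.0]
contact_force: [0.5, -0.2, 0.7]
finger_gap: 73.2
grasp_force: 0.0
```

Request:
move_arm([
  [[0,0,0],[0,0,6],0.073],
  [[0,0,0],[0,0,6],0.073],
  [[0,0,0],[0,0,6],0.073],
])

```text
t: 23.15
ee_pos: [526.3, 67.2, 275.1]
orientation: [-180.0, 0.0, -9.5]
contact_force: [-0.4, 0.2, -0.8]
finger_gap: 72.8
grasp_force: 0.0
```

```bash
python3 -c "
from h import *
go(527.5,67.2,178,-9.7)"
```

```text
t 23.15 at [526.3  67.2 275.1] [-1.7999e+02  2.0000e-02 -9.4900e+00] F [-0.4  0.2 -0.8] j [-29.  53.  36. 103. -48.  40. -65.]
shift [ 0.0012 -0.0002  0.0971] turn [-0.01  0.02  0.21]
```

Request:
move_arm([
  [[0,0,0.045],[0,0,0.2],0.073],
  [[0,0,0.085],[0,0,0.2],0.073],
  [[0,0,0.097],[0,0,0.2],0.073],
  [[0,0,0.097],[0,0,0.2],0.073],
  [[0,0,0.097],[0,0,0.2],0.073],
])

```text
t: 23.65
ee_pos: [526.7, 66.8, 179.6]
orientation: [-180.0, -0.1, -9.8]
contact_force: [-0.0, 0.6, -0.5]
finger_gap: 73.0
grasp_force: 0.0
```

Request:
move_arm([
  [[0.006,0,0],[0,0,0],0.073],
  [[0.013,0,0],[0,0,0],0.073],
  [[0.02,0,0],[0,0,0],0.073],
  [[0.026,0,0],[0,0,0],0.073],
  [[0.032,0,0],[0,0,0],0.073],
])

```text
t: 24.15
ee_pos: [557.8, 61.7, 178.3]
orientation: [-180.0, 0.1, -9.9]
contact_force: [-11.2, 2.4, 8.9]
finger_gap: 72.9
grasp_force: 5.5
```

Request:
move_arm([
  [[0.005,0,0],[0,0,0],0.073],
  [[0.01,0,0],[0,0,0],0.073],
  [[0.015,0,0],[0,0,0],0.073],
  [[0.018,0,0],[0,0,0],0.073],
  [[0.02,0,0],[0,0,0],0.073],
])

```text
t: 24.65
ee_pos: [577.1, 58.1, 178.2]
orientation: [-180.0, 0.2, -9.9]
contact_force: [-12.5, 2.0, 10.0]
finger_gap: 72.8
grasp_force: 6.5
```

Request:
move_arm([
  [[0.003,0,0],[0,0,0],0.073],
  [[0.005,0,0],[0,0,0],0.073],
  [[0.005,0,0],[0,0,0],0.073],
])

```text
t: 24.95
ee_pos: [581.8, 57.3, 178.2]
orientation: [-180.0, 0.2, -9.9]
contact_force: [-12.8, 1.9, 9.9]
finger_gap: 72.7
grasp_force: 6.6
```

Request:
move_arm([
  [[0.002,0,0],[0,0,0],0.073],
  [[0.002,0,0],[0,0,0],0.073],
])

```text
t: 25.15
ee_pos: [583.7, 56.9, 178.1]
orientation: [-180.0, 0.2, -9.9]
contact_force: [-14.6, 1.5, 10.7]
finger_gap: 73.0
grasp_force: 7.3
```

Request:
move_arm([
  [[0.0015,0,0],[0,0,0],0.073],
  [[0.0015,0,0],[0,0,0],0.073],
  [[0.0015,0,0],[0,0,0],0.073],
])

```text
t: 25.45
ee_pos: [584.4, 56.8, 178.1]
orientation: [-180.0, 0.4, -9.9]
contact_force: [-22.8, 1.9, 16.4]
finger_gap: 73.0
grasp_force: 11.4
```

Request:
move_arm([
  [[0.0015,0,0],[0,0,0],0.073],
  [[0.0015,0,0],[0,0,0],0.073],
  [[0.0015,0,0],[0,0,0],0.073],
])

```text
t: 25.75
ee_pos: [585.4, 56.4, 178.0]
orientation: [-180.0, 0.5, -9.9]
contact_force: [-27.0, 2.7, 19.9]
finger_gap: 73.3
grasp_force: 14.3
```

Request:
move_arm([
  [[-0.02,0,0],[0,0,0],0.073],
  [[-0.06,0,0],[0,0,0],0.073],
  [[-0.06,0,-0.04],[0,0,0],0.073],
  [[-0.06,0,-0.09],[0,0,0],0.073],
  [[-0.06,0,-0.09],[0,0,0],0.073],
])

```text
t: 26.25
ee_pos: [529.3, 66.3, 273.2]
orientation: [-179.9, -0.4, -9.9]
contact_force: [0.4, -0.3, -1.3]
finger_gap: 72.8
grasp_force: 0.0
```

```bash
python3 - <<'E'
from h import *
go(577.1,-104,275,80.3)
d=grab('wrist','w9.png'); 
a=np.radians(-9.7);tx=np.array([np.cos(a),np.sin(a)]);ty=np.array([-tx[1],tx[0]]);c=np.array([610,45])
T=lambda P:np.round((P[:,:2]-c)@np.c_[tx,ty],1).tolist()
g=cv2.cvtColor(d['frame'],cv2.COLOR_BGR2GRAY).astype(int)
W=lambda u,v,z:np.r_[c+u*tx+v*ty,z]
# brightness profile across -x edge at z=42 along tray x, several y; and across -y edge
for v in (-50,-20,10,40,70):
    u=np.arange(-40,14,2); p=proj(d,[W(i,v,42) for i in u],'wrist').round().astype(int)
    print('y',v,[int(g[b,a]) if 0<=a<640 and 0<=b<400 else -1 for a,b in p])
for z in (14,22,30,38):
    u=np.arange(-40,14,2); p=proj(d,[W(i,0,z) for i in u],'wrist').round().astype(int)
for u0 in (-5,15,35):
    v=np.arange(-90,-45,2); p=proj(d,[W(u0,i,42) for i in v],'wrist').round().astype(int)
    print('x',u0,[int(g[b,a]) if 0<=a<640 and 0<=b<400 else -1 for a,b in p])
E
```

```text
t 26.25 at [529.3  66.3 273.2] [-179.95   -0.37   -9.9 ] F [ 0.4 -0.3 -1.3] j [-29.  54.  36. 103. -48.  40. -65.]
shift [ 0.0764  0.1595 -0.0015] turn [  0.25  -0.33 -90.2 ]
y -50 [132, 132, 135, 133, 133, 134, 136, 134, 137, 137, 136, 137, 189, 206, 208, 209, 209, 211, 213, 211, 212, 212, 208, 211, 207, 209, 209]
y -20 [92, 91, 90, 92, 89, 88, 89, 87, 87, 88, 86, 87, 104, 139, 137, 142, 140, 143, 143, 141, 138, 213, 211, 211, 211, 212, 212]
y 10 [80, 78, 77, 79, 82, 84, 85, 83, 86, 86, 85, 82, 116, 136, 135, 135, 131, 135, 132, 133, 129, 131, 135, 132, 136, 133, 133]
y 40 [79, 78, 79, 76, 77, 76, 77, 76, 78, 76, 78, 76, 104, 135, 130, 131, 132, 133, 132, 128, 126, 131, 131, 130, 132, 132, 132]
y 70 [78, 74, 75, 74, 77, 77, 77, 76, 77, 79, 79, 82, 102, 134, 130, 133, 133, 132, 132, 128, 129, 128, 119, 185, 217, 215, 124]
x -5 [150, 135, 137, 139, 137, 136, 137, 139, 139, 137, 184, 209, 207, 205, 208, 207, 208, 209, 208, 209, 211, 213, 212]
x 15 [133, 140, 139, 138, 137, 136, 138, 136, 135, 136, 144, 209, 208, 208, 190, 109, 116, 118, 118, 139, 209, 209, 209]
x 35 [138, 139, 141, 140, 140, 128, 135, 137, 125, 132, 194, 210, 209, 209, 207, 208, 207, 206, 205, 207, 207, 206, 206]
```

The −x edge sits at tray x ≈ −15.7 along its full length, so it is flush and parallel. The −y edge reads ≈ −70, so I'll push in y again.

Request:
move_arm([
  [[0.093,0.117,0],[0.2,-0.3,-42],0.02],
  [[0.093,0.117,0],[0.2,-0.3,-42],0.02],
  [[0.093,0.117,0],[0.2,-0.3,-42],0.02],
  [[0.093,0.117,0],[0.2,-0.3,-42],0.02],
  [[0.093,0.117,0],[0.2,-0.3,-42],0.02],
])

```text
t: 26.8
ee_pos: [600.0, -66.3, 267.1]
orientation: [-179.7, 0.3, 32.3]
contact_force: [0.4, 0.7, -0.4]
finger_gap: 19.7
grasp_force: 0.0
```

Request:
move_arm([
  [[0,0,0],[0,0,-42],0.02],
  [[0,0,0],[0,0,-42],0.02],
  [[0,0,0],[0,0,-42],0.02],
  [[0,0,0],[0,0,-42],0.02],
  [[0,0,0],[0,0,-42],0.02],
])

```text
t: 27.3
ee_pos: [599.9, -64.8, 267.3]
orientation: [-179.6, -0.0, 74.4]
contact_force: [0.1, -1.4, -0.6]
finger_gap: 20.0
grasp_force: 0.0
```

Request:
move_arm([
  [[0,0,0],[0,0,-6],0.02],
  [[0,0,0],[0,0,-6],0.02],
  [[0,0,0],[0,0,-6],0.02],
])

```text
t: 27.6
ee_pos: [599.8, -64.8, 267.7]
orientation: [-179.6, -0.1, 79.9]
contact_force: [1.1, 0.1, -0.7]
finger_gap: 20.0
grasp_force: 0.0
```

```bash
cat > m.py <<'E'
from h import *
a=np.radians(-9.7);tx=np.array([np.cos(a),np.sin(a)]);ty=np.array([-tx[1],tx[0]]);c=np.array([610,45])
W=lambda u,v,z:np.r_[c+u*tx+v*ty,z]
def prof(d,pts,name='wrist'):
    g=cv2.cvtColor(d['frame'],cv2.COLOR_BGR2GRAY).astype(int)
    p=proj(d,pts,name).round().astype(int)
    return [int(g[b,a]) if 0<=a<640 and 0<=b<400 else -1 for a,b in p]
E
python3 - <<'E'
from m import *
go(601.4,-65.1,186.5,80.3)
d=grab('wrist')
for u in (-5,15,30): print('-y edge',u,prof(d,[W(u,v,42) for v in np.arange(-80,-55,1)]))
for u in (-5,15,30): print('+y gap from 74..100',u,prof(d,[W(u,v,42) for v in np.arange(74,100,1)]))
for v in (-40,10,60): print('+x gap 34..60',v,prof(d,[W(u,v,42) for u in np.arange(34,62,1)]))
E
```

```text
t 27.6 at [599.8 -64.8 267.7] [-1.7961e+02 -8.0000e-02  7.9900e+01] F [ 1.1  0.1 -0.7] j [ -3.  54.  13.  87. -16.  41.   7.]
shift [-0.0001  0.0022  0.0812] turn [-0.39 -0.08 -0.4 ]
-y edge -5 [97, 95, 99, 95, 97, 96, 95, 95, 96, 97, 116, 150, 156, 156, 154, 155, 155, 153, 155, 152, 156, 154, 154, 155, 156]
-y edge 15 [104, 105, 104, 104, 103, 101, 102, 102, 103, 100, 117, 163, 160, 160, 160, 160, 161, 160, 162, 137, 66, 70, 73, 72, 75]
-y edge 30 [106, 105, 104, 106, 107, 106, 107, 107, 107, 109, 119, 158, 155, 153, 157, 156, 155, 156, 155, 157, 157, 157, 158, 160, 158]
+y gap from 74..100 -5 [-1, -1, -1, -1, -1, -1, -1, -1, -1, -1, -1, -1, -1, -1, -1, -1, -1, -1, -1, -1, -1, -1, -1, -1, -1, -1]
+y gap from 74..100 15 [-1, -1, -1, -1, -1, -1, -1, -1, -1, -1, -1, -1, -1, -1, -1, -1, -1, -1, -1, -1, -1, -1, -1, -1, -1, -1]
+y gap from 74..100 30 [-1, -1, -1, -1, -1, -1, -1, -1, -1, -1, -1, -1, -1, -1, -1, -1, -1, -1, -1, -1, -1, -1, -1, -1, -1, -1]
+x gap 34..60 -40 [170, 166, 163, 165, 165, 165, 166, 167, 163, 136, 79, 84, 83, 83, 87, 88, 87, 88, 89, 89, 89, 93, 116, 149, 148, 148, 146, 147]
+x gap 34..60 10 [235, 235, 235, 236, 235, 235, 235, 234, 236, 243, 93, 104, 108, 110, 114, 114, 117, 120, 117, 116, 120, 120, 181, 219, 218, 218, 219, 219]
+x gap 34..60 60 [-1, -1, -1, -1, -1, -1, -1, -1, -1, -1, -1, -1, -1, -1, -1, -1, -1, -1, -1, -1, -1, -1, -1, -1, -1, -1, -1, -1]
```

In x the plate edge meets the fence face at about 44. In y there are ~3–4 mm to go. Lower and push.

Request:
move_arm([
  [[0,0.002,0.04],[-0.4,0,-0.4],0.02],
  [[0,0.002,0.075],[-0.4,0,-0.4],0.02],
  [[0,0.002,0.081],[-0.4,0,-0.4],0.02],
  [[0,0.002,0.081],[-0.4,0,-0.4],0.02],
  [[0,0.002,0.081],[-0.4,0,-0.4],0.02],
])

```text
t: 28.15
ee_pos: [601.8, -64.9, 188.7]
orientation: [179.8, -0.1, 80.5]
contact_force: [0.0, 0.7, 0.7]
finger_gap: 19.7
grasp_force: 0.0
```

Request:
move_arm([
  [[0.006,0,0],[0,0,0],0.02],
  [[0.013,0,0],[0,0,0],0.02],
  [[0.02,0,0],[0,0,0],0.02],
  [[0.026,0,0],[0,0,0],0.02],
  [[0.028,0,0],[0,0,0],0.02],
])

```text
t: 28.65
ee_pos: [606.1, -36.3, 187.4]
orientation: [179.9, -0.1, 80.6]
contact_force: [-0.6, -3.2, 2.6]
finger_gap: 20.1
grasp_force: 1.5
```

Request:
move_arm([
  [[0.002,0,0],[0,0,0],0.02],
  [[0.003,0,0],[0,0,0],0.02],
  [[0.003,0,0],[0,0,0],0.02],
])

```text
t: 28.95
ee_pos: [606.4, -34.9, 187.4]
orientation: [179.9, -0.0, 80.5]
contact_force: [-2.0, -4.5, 3.6]
finger_gap: 19.9
grasp_force: 2.4
```

```bash
python3 - <<'E'
from m import *
s=robot.observe(); print(((s['ee_pos'][:2]-c)@np.c_[tx,ty]).round(1),s['orientation'].round(2),s['contact_force'].round(1))
E
```

```text
[  9.9 -79.4] [ 1.7993e+02 -1.0000e-02  8.0460e+01] [-2.  -4.5  3.6]
```

Request:
move_arm([
  [[0.002,0,0],[0,0,0],0.02],
  [[0.002,0,0],[0,0,0],0.02],
  [[0.002,0,0],[0,0,0],0.02],
])

```text
t: 29.25
ee_pos: [606.7, -33.2, 187.4]
orientation: [179.9, 0.0, 80.4]
contact_force: [-2.4, -6.5, 3.4]
finger_gap: 20.0
grasp_force: 3.1
```

Request:
move_arm([
  [[0.002,0,0],[0,0,0],0.02],
  [[0.002,0,0],[0,0,0],0.02],
  [[0.002,0,0],[0,0,0],0.02],
])

```text
t: 29.55
ee_pos: [606.8, -32.3, 187.4]
orientation: [179.9, 0.1, 80.4]
contact_force: [-3.4, -13.1, 3.9]
finger_gap: 19.8
grasp_force: 6.6
```

Request:
move_arm([
  [[0.0015,0,0],[0,0,0],0.02],
  [[0.0015,0,0],[0,0,0],0.02],
  [[0.0015,0,0],[0,0,0],0.02],
])

```text
t: 29.85
ee_pos: [606.8, -32.0, 187.4]
orientation: [179.9, 0.2, 80.3]
contact_force: [-5.8, -20.8, 4.8]
finger_gap: 20.2
grasp_force: 10.4
```

Request:
move_arm([
  [[0.0015,0,0],[0,0,0],0.02],
  [[0.0015,0,0],[0,0,0],0.02],
  [[0.0015,0,0],[0,0,0],0.02],
])

```text
t: 30.15
ee_pos: [606.9, -31.6, 187.4]
orientation: [179.9, 0.3, 80.3]
contact_force: [-6.1, -26.3, 4.3]
finger_gap: 20.1
grasp_force: 14.1
```

```bash
python3 - <<'E'
from m import *
d=grab('wrist')
for u in (-8,28,36): print('-y edge -80',u,prof(d,[W(u,v,42) for v in np.arange(-80,-55,1)]))
for v in (-40,-10): print('+x gap 34..60',v,prof(d,[W(u,v,42) for u in np.arange(34,62,1)]))
E
```

```text
-y edge -80 -8 [18, 22, 23, 24, 28, 22, 26, 26, 31, 59, 30, 30, 31, 40, 71, 152, 149, 146, 148, 146, 148, 149, 146, 148, 147]
-y edge -80 28 [19, 19, 21, 22, 18, 17, 22, 17, 21, 46, 26, 24, 16, 21, 157, 160, 159, 161, 163, 160, 161, 159, 164, 160, 162]
-y edge -80 36 [16, 22, 20, 25, 19, 25, 22, 21, 81, 89, 92, 77, 86, 96, 137, 161, 159, 158, 159, 158, 161, 161, 159, 162, 159]
+x gap 34..60 -40 [167, 164, 161, 162, 161, 162, 161, 161, 162, 107, 48, 60, 57, 56, 59, 58, 59, 57, 57, 56, 54, 87, 149, 145, 145, 146, 144, 141]
+x gap 34..60 -10 [169, 163, 164, 166, 165, 165, 166, 165, 162, 128, 96, 100, 98, 97, 100, 96, 95, 93, 93, 91, 88, 88, 151, 146, 142, 145, 141, 139]
```

Request:
move_arm([
  [[-0.01,0,0],[0,0,0],0.02],
  [[-0.03,0,0],[0,0,0],0.02],
  [[-0.04,0,-0.04],[0,0,0],0.02],
  [[-0.04,0,-0.09],[0,0,0],0.02],
  [[-0.04,0,-0.09],[0,0,0],0.02],
])

```text
t: 30.7
ee_pos: [601.8, -67.6, 282.6]
orientation: [179.5, -0.1, 80.5]
contact_force: [0.7, 0.9, -1.2]
finger_gap: 20.0
grasp_force: 0.0
```

```bash
python3 - <<'E'
from m import *
d=grab('wrist','w10.png')
for u in (-8,10,28,36): print('-y edge -80',u,prof(d,[W(u,v,42) for v in np.arange(-80,-55,1)]))
for v in (-40,-10): print('+x gap 34..60',v,prof(d,[W(u,v,42) for u in np.arange(34,62,1)]))
E
```

```text
-y edge -80 -8 [94, 96, 91, 95, 94, 95, 92, 98, 95, 97, 96, 97, 96, 94, 108, 152, 151, 153, 152, 152, 152, 152, 152, 153, 152]
-y edge -80 10 [99, 97, 98, 98, 98, 97, 99, 97, 98, 97, 98, 97, 95, 97, 110, 163, 158, 160, 158, 158, 160, 158, 159, 149, 123]
-y edge -80 28 [104, 103, 102, 104, 105, 105, 103, 105, 103, 103, 103, 103, 103, 101, 115, 164, 164, 163, 160, 161, 162, 161, 161, 161, 162]
-y edge -80 36 [108, 105, 107, 105, 108, 106, 107, 105, 107, 106, 106, 106, 105, 105, 118, 163, 160, 159, 161, 159, 163, 160, 162, 159, 159]
+x gap 34..60 -40 [172, 168, 164, 165, 169, 166, 167, 168, 169, 123, 97, 100, 99, 96, 95, 93, 88, 88, 87, 86, 85, 85, 101, 132, 148, 145, 144, 145]
+x gap 34..60 -10 [236, 237, 236, 235, 237, 235, 236, 235, 241, 200, 106, 115, 116, 120, 117, 121, 121, 122, 122, 121, 120, 118, 150, 185, 220, 218, 219, 218]
```

The −y edge is now at −66 and straight, and x is still flush. A look from outside the −x/−y corner will show whether the lower plates protrude.

Request:
move_arm([
  [[-0.02,-0.02,0],[0,0,0],0.02],
  [[-0.04,-0.04,0],[0,0,0],0.02],
  [[-0.04,-0.04,0],[0,0,0],0.02],
  [[-0.04,-0.04,0],[0,0,0],0.02],
])

```text
t: 31.15
ee_pos: [554.8, -99.7, 276.7]
orientation: [180.0, -0.1, 80.5]
contact_force: [0.1, 1.2, -0.5]
finger_gap: 20.2
grasp_force: 0.0
```

```bash
python3 - <<'E'
from m import *
d=grab('wrist','w11.png'); T=d['world_to_cam']; o=-T[:3,:3].T@T[:3,3]; print('cam',((o[:2]-c)@np.c_[tx,ty]).round(),o[2].round())
e=[-16,-66]
for z in (42,34,26,18,10):
    pu=proj(d,[W(e[0],0,z)],'wrist')[0]; pv=proj(d,[W(5,e[1],z)],'wrist')[0]; print(z,pu.round(1),pv.round(1))
for v in (-40,0,30): print('-x, x=-30..-8 z42',v,prof(d,[W(u,v,42) for u in np.arange(-36,-8,1)]))
for u in (-5,10,30): print('-y, -90..-58',u,prof(d,[W(u,v,42) for v in np.arange(-86,-58,1)]))
E
```

```text
cam [-30. -84.] 247.0
42 [336.7  -2.5] [368.7  91.9]
34 [335.9   1.6] [366.7  92.8]
26 [335.2   5.4] [364.9  93.7]
18 [334.5   9. ] [363.1  94.4]
10 [333.9  12.4] [361.5  95.2]
-x, x=-30..-8 z42 -40 [147, 145, 147, 146, 146, 147, 146, 146, 147, 146, 144, 145, 145, 144, 147, 145, 148, 133, 155, 84, 213, 233, 229, 227, 227, 227, 226, 227]
-x, x=-30..-8 z42 0 [-1, -1, -1, -1, -1, -1, -1, -1, -1, -1, -1, -1, -1, -1, -1, -1, -1, -1, -1, -1, -1, -1, -1, -1, -1, -1, -1, -1]
-x, x=-30..-8 z42 30 [-1, -1, -1, -1, -1, -1, -1, -1, -1, -1, -1, -1, -1, -1, -1, -1, -1, -1, -1, -1, -1, -1, -1, -1, -1, -1, -1, -1]
-y, -90..-58 -5 [98, 98, 101, 101, 102, 105, 106, 105, 109, 106, 106, 107, 104, 106, 103, 102, 152, 150, 91, 88, 206, 228, 224, 223, 225, 226, 225, 225]
-y, -90..-58 10 [101, 97, 97, 98, 99, 96, 98, 100, 102, 100, 105, 106, 107, 112, 152, 151, 151, 154, 109, 108, 193, 224, 222, 222, 223, 223, 224, 225]
-y, -90..-58 30 [108, 108, 106, 109, 108, 106, 109, 105, 116, 149, 146, 147, 145, 146, 147, 148, 149, 117, 102, 107, 163, 226, 223, 221, 221, 220, 220, 220]
```

```bash
python3 - <<'E'
from m import *
d=grab('wrist'); f=cv2.GaussianBlur(d['frame'],(3,3),0)
def col(u,v,z):
    a,b=proj(d,[W(u,v,z)],'wrist')[0].round().astype(int); return f[b,a].tolist()
print('wedge',col(30,-74,42),col(20,-72,42),'base lit',col(-30,-50,10),col(-25,-60,10),'base shade',col(0,-85,10),'plate',col(0,-60,42))
for u in (-20,-10,0,10,20,30,40): print(u,prof(d,[W(u,v,10) for v in np.arange(-104,-56,2)]))
s=grab('side')
for u in (-10,5,20,35): # vertical face z 0..46 at v=-66, side camera
    print('side',u,prof(s,[W(u,-66,z) for z in range(4,50,2)],'side'), proj(s,[W(u,-66,10),W(u,-66,42)],'side').round(1).tolist())
E
```

```text
wedge [148, 148, 146] [150, 149, 148] base lit [89, 87, 86] [90, 89, 88] base shade [99, 98, 97] plate [229, 225, 221]
-20 [90, 93, 92, 92, 94, 94, 97, 99, 96, 95, 96, 91, 92, 95, 92, 90, 92, 93, 91, 92, 90, 90, 92, 90]
-10 [94, 93, 94, 93, 93, 91, 96, 95, 96, 100, 100, 100, 97, 100, 100, 97, 98, 95, 97, 88, 87, 195, 228, 226]
0 [96, 97, 96, 95, 94, 96, 96, 95, 96, 93, 98, 102, 104, 107, 108, 106, 105, 104, 125, 131, 99, 228, 225, 225]
10 [98, 99, 97, 98, 99, 98, 98, 95, 95, 99, 94, 98, 100, 102, 105, 109, 111, 151, 150, 124, 105, 226, 223, 224]
20 [102, 101, 101, 100, 100, 100, 100, 100, 101, 100, 98, 99, 97, 100, 99, 102, 151, 151, 155, 112, 117, 223, 222, 222]
30 [102, 103, 104, 104, 105, 104, 102, 105, 103, 105, 106, 103, 103, 102, 98, 133, 148, 147, 149, 117, 111, 223, 222, 221]
40 [100, 100, 102, 103, 104, 106, 108, 107, 107, 107, 108, 109, 108, 106, 153, 147, 147, 147, 149, 110, 99, 227, 223, 221]
side -10 [77, 77, 75, 75, 82, 88, 106, 111, 111, 120, 120, 120, 120, 126, 118, 118, 117, 117, 116, 116, 142, 160, 160] [[358.4, 214.7], [358.9, 205.6]]
side 5 [75, 75, 93, 93, 122, 122, 122, 108, 108, 112, 112, 125, 140, 140, 117, 117, 109, 109, 98, 45, 45, 27, 27] [[363.8, 214.5], [364.4, 205.4]]
side 20 [80, 90, 90, 123, 123, 122, 122, 119, 119, 127, 121, 120, 127, 127, 122, 122, 129, 119, 119, 149, 149, 207, 207] [[369.2, 214.4], [369.9, 205.2]]
side 35 [93, 120, 124, 125, 125, 114, 114, 126, 131, 131, 115, 115, 107, 107, 108, 112, 112, 124, 124, 156, 156, 213, 217] [[374.6, 214.2], [375.3, 205.1]]
```

Request:
move_arm([
  [[0,0,-0.05],[0,0,0],0.02],
  [[0,-0.03,-0.05],[0,0,0],0.02],
  [[0,-0.03,-0.05],[0,0,0],0.02],
  [[0,-0.03,-0.05],[0,0,0],0.02],
])

```text
t: 31.7
ee_pos: [525.5, -94.4, 327.0]
orientation: [179.9, -0.1, 80.5]
contact_force: [-0.0, -1.2, -0.9]
finger_gap: 20.1
grasp_force: 0.0
```

```bash
python3 - <<'E'
from m import *
d=grab('wrist')
for u in (-20,-10,0,10,20,30,40): print(u,prof(d,[W(u,v,10) for v in np.arange(-104,-56,2)]))
E
```

```text
-20 [92, 95, 90, 90, 95, 90, 90, 93, 93, 93, 93, 98, 99, 101, 101, 100, 102, 101, 104, 141, 147, 144, 144, 143]
-10 [95, 95, 96, 96, 94, 96, 94, 94, 92, 93, 94, 94, 95, 94, 97, 102, 105, 117, 148, 121, 127, 197, 194, 194]
0 [97, 99, 98, 99, 98, 97, 96, 97, 96, 95, 94, 94, 96, 97, 94, 96, 100, 132, 146, 107, 159, 215, 213, 213]
10 [102, 101, 102, 102, 103, 103, 101, 100, 101, 97, 101, 100, 97, 99, 96, 107, 143, 144, 144, 103, 141, 217, 212, 214]
20 [100, 100, 102, 101, 101, 103, 105, 104, 104, 105, 104, 104, 105, 103, 100, 145, 141, 141, 144, 100, 176, 221, 215, 216]
30 [99, 102, 102, 100, 105, 103, 105, 107, 107, 107, 108, 109, 106, 144, 144, 142, 144, 142, 145, 105, 174, 221, 219, 219]
40 [95, 97, 98, 102, 100, 101, 100, 104, 103, 105, 108, 109, 145, 143, 145, 144, 142, 145, 142, 111, 160, 220, 217, 217]
```

The bright strip beside the pile moved with the arm, so it is lit base and not a plate. Nothing protrudes, both edges are straight, and each push ended in a hard stop. Handing in.

```bash
python3 -c "
from bench import robot
print(robot.job_done())"
```

```text
the job is handed in; nothing more can be done
None
```

I added both loose long plates to the pile, pushed all four into the tray's fence corner and handed the job in at about 32 s; the hand-in returned no verdict, but the pile's top edges measured straight and flush with no lower plate seen sticking out.

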